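# Seat the keyed rotor in the bench drive

## Robot

A 7-joint arm with a two-finger parallel gripper is mounted at the origin on a cart in front of the work surface, level with it; the furniture and walls round the work are solid. World frame = base frame: x ahead of the robot, y to its left, z up, the work surface at z = 0. Lengths are in m, angles in rad, forces in N, time in s.
With the tool pointing down it reaches from about 0.4 to 0.85 m from the base axis. Payload 6.9 kg.
Tool frame: the origin (TCP) lies at the very end of the fingers, on their centre line; the grasp point (between the pads) lies 19 mm behind it; z points along the fingers, y is the line along which they close (so a half turn about z gives the same grasp; the last joint's range is limited). The gripper opens to 85 mm and grips with 20 to 120 N. Pads are 22 mm wide; open, the fingers measure 114 mm over their backs; the gripper's body (76 mm by 85 mm) begins 54 mm behind the grasp point. The pads swing forward as they close: fully open they stand 13 mm farther back than shut.
Start: joints at [-1.228, 0.507, -0.238, 1.5, 0.126, 1.149, -0.155], TCP at [0.147, 0.607, 0.196] pointing down, gripper open.
Joint ranges: [-3.08, 3.08], [-0.24, 2.05], [-1.43, 1.35], [0, 2.5], [-1.52, 4.66], [0.17, 1.96], [-2.89, 2.89]. Speed limits (rad/s): [2.39, 2.39, 3.14, 3.14, 3.14, 3.14, 3.14].

## Interface

Orientations are given as a rotation vector (axis times angle).
In Python, from rig import arm, viewer gives the robot as it stands.
- The arm moves only by the tool jog_arm, never from a script. Its argument "deltas" is text: rows parted by semicolons, each of 4 numbers parted by spaces: the shift along the tool's x, y, z in m, then the turn about the tool's z in degrees. A call has 1 to 12 rows; each row shifts and turns the commanded pose from where the row before left it, along the tool's axes as they then stand; what a row does not reach is not made up. A row lasts 1/8 s, in which the tool goes at most 62.5 mm and 10.7 degrees, less where a joint would pass 70% of its speed; a pose out of reach is approached as far as the arm can. A call is refused whole if a number of a shift passes 0.0625 or a number of a turn 10.7, either way. A call with a gripper value outside its range is refused whole. "gripper" is the opening, from -1 (shut) to 1 (fully open), set as the call begins (left out, the last holds). The fingers move at their own pace and stop on an object; "force" is the grip in N (left out, the last holds). Time passes only in rows, so rows that do not move let the fingers close. It gives the time, the measured TCP pose, the force, the opening and the grip force at its end, in the units of the state.
- arm.state(): the state, without advancing time (a new reading comes with each control period).
- viewer.camera(name): name is "side" or "top" or "wrist"; returns a dict with "pixels" (400x640x3 uint8, red, green, blue), "fx", "fy", "cx", "cy" (pixels), "R" (3x3) and "t" (3): a world point X has camera coordinates R X + t; the wrist camera has in their place "T_tool_cam" (4x4, takes a point from camera to tool coordinates, whose origin is the TCP and whose axes are the flange's). Camera axes: x right, y down, z forward; pixel columns grow to the right and rows downward; lengths in m; the calibration is good to about 2 mm. The wrist camera is an equidistant fisheye: a pixel r from the principal point sees the ray r / f radians off the axis. A picture is of the moment at which its call begins: read the wrist's pose just before it. There is no depth.
- arm.sign_off(): hands the job in; it is judged then, once.
The state is a dict: "time": time; "qpos": joint angles; "dq": joint speeds; "joint_efforts": joint torques, N m; "ee_pos": TCP position; "ee_rot": TCP orientation; "ft_force": force on the tool from outside, world axes, zero at the start; "torque": the same for the moment, N m; "width": finger opening in m; "grasp_force": force on a finger pad.
Only numpy, scipy, OpenCV 4.12 (cv2) and the standard library are available. Lean on these libraries where they do the work, as an engineer would, in place of code of your own. Each camera call takes 0.05 s, during which the arm holds its last target. There are 200 camera calls.

## Task

Lift the tube rotor out of its parking stand, push its shaft into the hub of the round bench drive, turning it until the key slips into the hub's slot, and keep pushing against the spring until the rotor's shoulder is fully home on the hub. Finish while still gripping the rotor and holding it down there: do not let go, the spring would lift it again. Leave the tape roll, the small beaker and the amber bottle where they stand.

Things in the scene. Friction and masses are not known exactly. Their poses are not given: they have to be found in the camera images.
- rotor_grip (a point): Centre of the grip bar on top of the loose aluminium rotor (0.22 to 0.35 kg). Bar: 50 mm long (rotor x), 14 mm wide (rotor y), from 18 mm below to 19 mm above this point; pinch it across y. Its foot is the flat top of the disc, 84 mm across, 10 mm thick. A nib on the disc's edge, on the rotor's own -x side, is right above the key. z is up along the shaft. Starts upright in the stand.
- rotor_shoulder (a point): Centre of the underside of the rotor's shoulder (52 mm across), 34 mm below rotor_grip; same axes. The shaft, 20 mm in diameter, runs 38 mm down from here; its last 6 mm taper to 10 mm. The key is a rib 6 mm wide on the shaft's -x side, reaching 17 mm from the axis, from the shoulder down to 14 mm above the tip: the lowest 14 mm are plain round.
- hub_mouth (a point): Centre of the bore's mouth on top of the drive's steel hub (52 mm across, 40 mm high, fixed, does not turn); z up. Bore 22 mm in diameter, 40 mm deep; a slot for the key, 9 mm wide, as deep as the hub, is cut through the hub's wall on its own -x side, roughly facing the robot. With the rotor home, its shoulder lies on this face and its axes agree with these.
- ejector (a joint): Spring ejector pin in the hub's bore, in m: 0 when up (its top is then 26 mm below the hub's face), growing as it is pushed down; 0.012 when the rotor is fully home. It pushes back with about 4 N at 0 and 11.5 N at 0.012.
- stand_top (a point): Centre of the top face of the parking stand, a fixed white block 80 x 80 x 50 mm (foot 88 mm wide) with a round hole, 40 mm in diameter and 44 mm deep, in which the rotor's shaft hangs loosely; the rotor's shoulder rests on this face.
- tape_roll: Bystander: roll of tape lying flat, 68 mm across, 19 mm high, origin at the centre of its underside.
- beaker: Bystander: small empty glass beaker, 44 mm across, 55 mm high, origin at the centre of its underside.
- bottle: Bystander: amber glass bottle, 58 mm across, 118 mm high, origin at the centre of its underside.
- drive: The bench drive: fixed white round housing, 120 mm across, 55 mm high, hub on top (hub face 95 mm above the bench). Origin at the centre of its underside, axes as hub_mouth. It stands on one side (left or right) of the middle, the stand on the other.
Not all that is in view belongs to the job. Of the things that look like the part that bears stand_top, the smaller one is meant.

How it is judged:
On the way, in this order (a step that is already met when the one before it is completed fails the run):
1. the rotor is lifted clear of its stand (z of rotor_shoulder in the frame of stand_top above 0.042 m and contact force between the fingers and rotor above 1 N), for 0.1 s.
2. the key has slipped into the hub's slot (z of rotor_shoulder in the frame of hub_mouth below 0.02 m and horizontal distance between rotor_shoulder and hub_mouth below 0.004 m and angle between the x axis of rotor_shoulder and the x axis of hub_mouth, either way round below 0.25 rad), for 0.05 s.
At the end, for the whole second after the job is handed in: Rotor upright (0.06 rad) in the hub, axes within 0.25 rad, centres within 3 mm, shoulder within 2 mm of the hub's face, ejector down over 10 mm, fingers still holding the rotor (over 2 N); bystanders within 3 cm of their places (z of rotor_shoulder in the frame of hub_mouth below 0.002 m and horizontal distance between rotor_shoulder and hub_mouth below 0.003 m and angle between the x axis of rotor_shoulder and the x axis of hub_mouth, either way round below 0.25 rad and angle between rotor_shoulder's own z axis and vertical below 0.06 rad and value of joint ejector above 0.01 m and contact force between the fingers and rotor above 2 N and distance of each of tape_roll, beaker, bottle from where it was at the start of the episode below 0.03 m); the arm keeps its last pose, push and grip.
It fails at once if a bystander is knocked over (angle between any of beaker, bottle's own z axis and vertical above 0.5 rad).
It also fails if it takes over 48 s, if anything falls off the work surface, if the arm or the gripper's body presses on something with over 40 N, if the wrist force passes 120 N, or if a joint passes its speed limit or range.

## Working session

There is one attempt and no reset: what is moved stays moved. The work goes in short steps, Python scripts to look and compute and a tool call to move; the robot and the scene stay as the last step left them, time stands still between calls to the robot, and variables do not carry over. Pictures are saved under pics/ and viewed, at most 10 in all, crops included, and the job is handed in when it is done.

Besides the shell and the picture viewer there is one more tool, called after "Request:" by a JSON object that holds its "fn" and its "kwargs", one argument or row to a line. jog_arm: Moves the arm, as the interface text tells. Its arguments: {"type":"object","properties":{"deltas":{"type":"string"},"gripper":{"type":"number"},"force":{"type":"number"}},"required":["deltas"]}

```bash
mkdir -p pics; python3 - <<'E'
from rig import arm, viewer
import cv2,pickle
s=arm.state();print(s['ee_pos'],s['ee_rot'],s['time'],s['width'])
d={}
for n in("side","top","wrist"):
    c=viewer.camera(n);d[n]=c;cv2.imwrite(f'pics/{n}0.png',c['pixels'][:,:,::-1])
    print(n,c['fx'],c['cx'],c['cy'])
d['s']=s
pickle.dump(d,open('c0.pkl','wb'));print(d['wrist']['T_tool_cam'],d['top']['R'],d['top']['t'],d['side']['R'],d['side']['t'])
E
```

```text
[0.14718673 0.6068182  0.19561278] [-3.72710456e-01 -3.11918674e+00  2.88081115e-03] 0.0 0.08533589300609265
side 403.5358726833407 317.00677140543655 193.06097510530535
top 391.1480090567697 317.13377327253494 195.10423226656343
wrist 309.70691628693146 325.7103560830971 198.2547310062682
[[ 5.05753348e-04 -9.52128229e-01 -3.05698513e-01  7.77765373e-02]
 [ 9.99999871e-01  4.64482442e-04  2.07742058e-04 -4.27873806e-04]
 [-5.58054858e-05 -3.05698578e-01  9.52128340e-01 -1.76920297e-01]
 [ 0.00000000e+00  0.00000000e+00  0.00000000e+00  1.00000000e+00]] [[-1.35247813e-02 -9.99908383e-01 -5.53429912e-04]
 [-9.92157879e-01  1.34887239e-02 -1.24261005e-01]
 [ 1.24257086e-01 -1.13151307e-03 -9.92249412e-01]] [0.19505167 0.60906559 1.35507845] [[ 0.93727136 -0.34826617  0.01526693]
 [-0.17058251 -0.49639303 -0.85117305]
 [ 0.30401318  0.79517585 -0.52466309]] [-0.49771407  0.25848338  1.42615784]
```

View pics/top0.png

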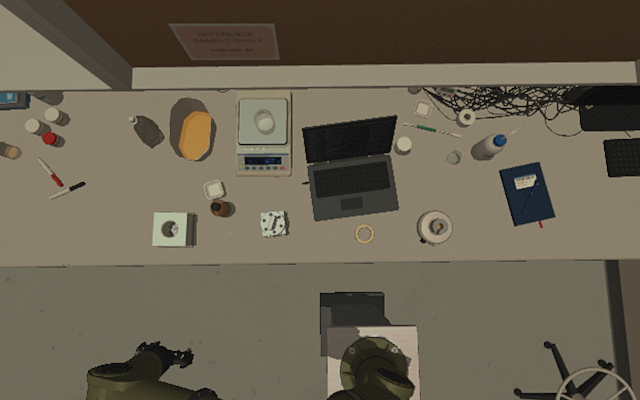

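View pics/side0.png

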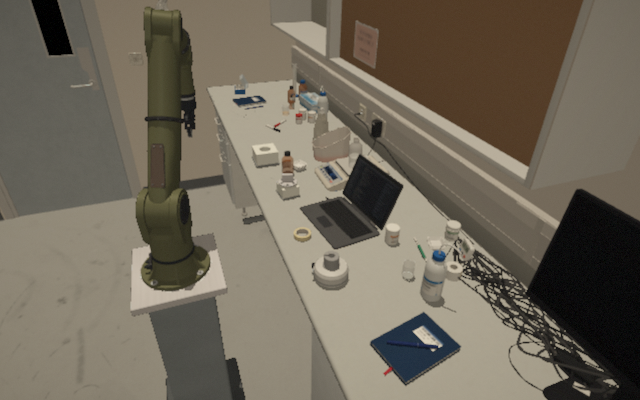

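Top view: a white block with a round hole at (173,229), and a smaller white block at (273,223) that seems to carry the rotor. The drive is at (435,227), the tape at (365,234), the bottle at (221,208) and the beaker at (454,157). The smaller block fits stand_top, so I'll confirm it in an enlarged crop.

```bash
python3 - <<'E'
import cv2,numpy as np
t=cv2.imread('pics/top0.png');s=cv2.imread('pics/side0.png')
c=lambda im,x,y,w=50,h=37:cv2.resize(im[y-h:y+h,x-w:x+w],(400,296),interpolation=cv2.INTER_CUBIC)
cv2.imwrite('pics/crop1.png',np.vstack([np.hstack([c(t,273,223),c(t,435,227)]),np.hstack([c(s,285,175),c(s,330,265)])]))
E
```

```text
(no output)
```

View pics/crop1.png

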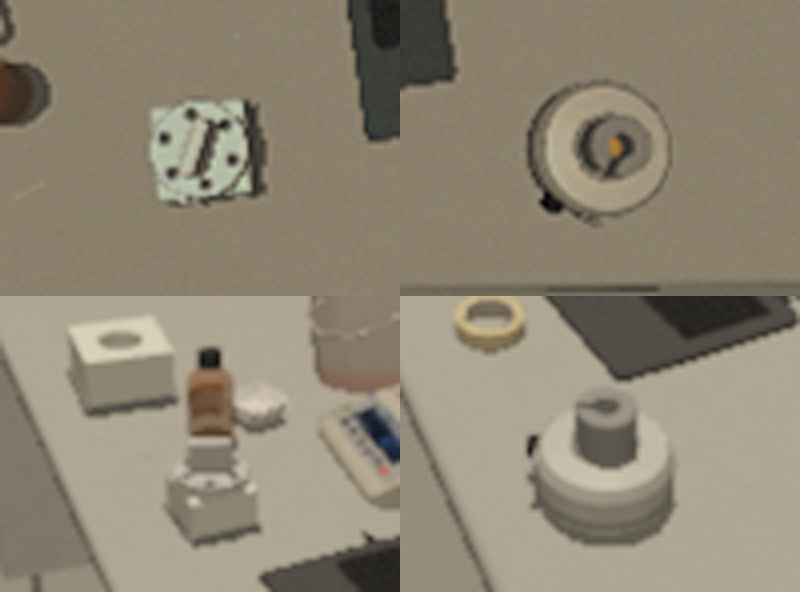

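```bash
cat > h.py <<'E'
import numpy as np,cv2,pickle
from scipy.spatial.transform import Rotation as Ro
def ray(c,u,v,z):
    d=np.array([(u-c['cx'])/c['fx'],(v-c['cy'])/c['fy'],1]);R=np.array(c['R']);o=-R.T@c['t'];d=R.T@d
    return o+d*(z-o[2])/d[2]
def wray(c,s,u,v,z):
    a=np.array([(u-c['cx'])/c['fx'],(v-c['cy'])/c['fy']]);r=np.hypot(*a)
    d=np.array([*(a/max(r,1e-9)*np.sin(r)),np.cos(r)]);T=np.array(c['T_tool_cam'])
    R=Ro.from_rotvec(s['ee_rot']).as_matrix();o=R@T[:3,3]+s['ee_pos'];d=R@T[:3,:3]@d
    return o+d*(z-o[2])/d[2]
def wproj(c,s,X):
    T=np.array(c['T_tool_cam']);R=Ro.from_rotvec(s['ee_rot']).as_matrix()
    p=T[:3,:3].T@(R.T@(np.array(X)-s['ee_pos'])-T[:3,3]);th=np.arctan2(np.hypot(p[0],p[1]),p[2]);n=np.hypot(p[0],p[1])
    return c['cx']+c['fx']*th*p[0]/n,c['cy']+c['fy']*th*p[1]/n
def tool(s):
    R=Ro.from_rotvec(s['ee_rot']).as_matrix();return R,np.degrees(np.arctan2(R[1,0],R[0,0]))
E
python3 - <<'E'
from h import *
d=pickle.load(open('c0.pkl','rb'));t=d['top']
for n,u,v,z in[('bar',273,222.8,.103),('barA',276.2,216.5,.103),('barB',270.5,229,.103),('hub',439.3,226.7,.095),('slot',436,233,.095),('tape',365,234,.019),('bottle',221,208,.1),('beaker',454,157,.03),('bigblock',173,229,.05),('edge',300,265,0)]:print(n,ray(t,u,v,z).round(4))
R,y=tool(d['s']);print(R.round(3),y)
E
```

```text
bar [0.5116 0.3366 0.103 ]
barA [0.5327 0.3258 0.103 ]
barB [0.4909 0.345  0.103 ]
hub [ 0.4913 -0.2246  0.095 ]
slot [ 0.4702 -0.2124  0.095 ]
tape [0.4719 0.018  0.019 ]
bottle [0.5643 0.5132 0.1   ]
beaker [ 0.7451 -0.3113  0.03  ]
bigblock [0.4977 0.6919 0.05  ]
edge [0.3651 0.2515 0.    ]
[[-0.972  0.236 -0.   ]
 [ 0.236  0.972 -0.002]
 [-0.    -0.002 -1.   ]] 166.3721111836889
```

Confirmed: the smaller block at top (273,223) carries the rotor, and the block at (173,229) is the larger decoy. In the side view the drive is right of the tape, and the hub's slot points toward the robot and slightly left. I'll move above the rotor.

Request:
{"fn": "jog_arm", "kwargs": {
  "deltas": "-0.035 -0.0147 0 0; -0.035 -0.0147 0 0; -0.035 -0.0147 0 0; -0.035 -0.0147 0 0; -0.035 -0.0147 0 0; -0.035 -0.0147 0 0; -0.035 -0.0147 0 0; -0.035 -0.0147 0 0; -0.035 -0.0147 0 0; -0.035 -0.0147 0 0; -0.035 -0.0147 0 0; -0.035 -0.0147 0 0",
  "gripper": 1
}}

```text
time: 1.65
ee_pos: [0.5146, 0.3361, 0.1962]
ee_rot: [-0.373, -3.119, 0.0]
ft_force: [0.0, -0.4, 0.0]
width: 0.0854
grasp_force: 0.0
```

Request:
{"fn": "jog_arm", "kwargs": {
  "deltas": "0 0 0 6; 0 0 0 6; 0 0 0 0; 0 0 0 0"
}}

```text
time: 2.15
ee_pos: [0.5137, 0.3371, 0.1963]
ee_rot: [-0.693, -3.064, 0.0]
ft_force: [0.2, 0.3, -0.5]
width: 0.0854
grasp_force: 0.0
```

```bash
cat > snap.py <<'E'
import sys;from rig import arm,viewer
from h import *
n=sys.argv[1];s=arm.state();c=viewer.camera('wrist');pickle.dump((c,s),open(n+'.pkl','wb'))
print(s['time'],s['ee_pos'],tool(s)[1],s['width'],s['grasp_force'],s['ft_force'])
cv2.imwrite(f'pics/{n}.png',cv2.resize(c['pixels'][:,:,::-1],(800,500),interpolation=cv2.INTER_CUBIC))
E
python3 snap.py w1
```

```text
2.15 [0.51365578 0.33707958 0.19631019] 154.52052907466066 0.08544413674392307 0.0 [ 0.20721285  0.25110778 -0.49754162]
```

View pics/w1.png

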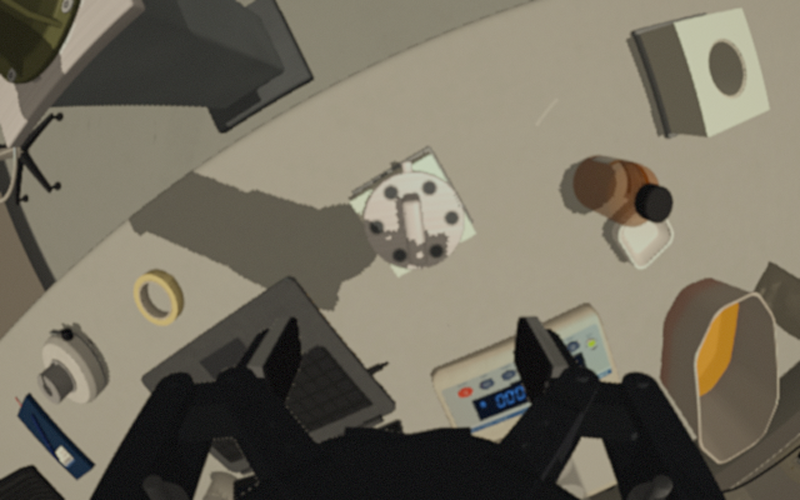

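The wrist view shows the rotor at (412,220) with its nib at about (400,167), on the robot side. The bar runs slightly tilted through (412,220), and the drive is at lower left (73,367). I'll enlarge the rotor.

```bash
python3 - <<'E'
from h import *
c,s=pickle.load(open('w1.pkl','rb'));im=c['pixels'][:,:,::-1]
cv2.imwrite('pics/c2.png',cv2.resize(im[115:225,270:390],None,fx=5,fy=5,interpolation=cv2.INTER_CUBIC))
E
```

```text
(no output)
```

View pics/c2.png

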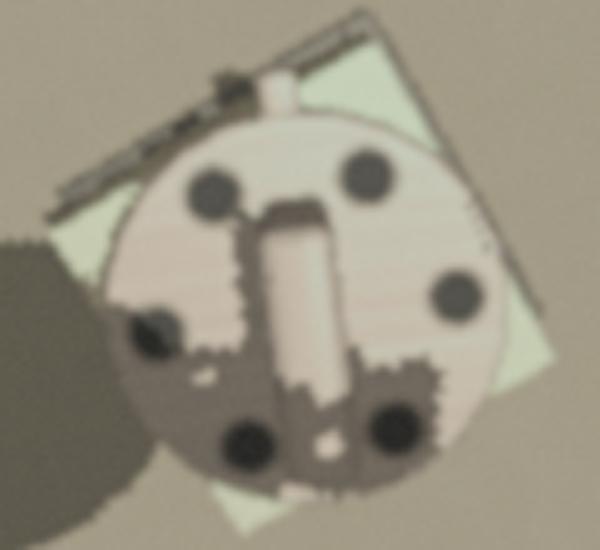

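```bash
python3 - <<'E'
from h import *
c,s=pickle.load(open('w1.pkl','rb'))
p=lambda x,y,z:wray(c,s,270+(x+.5)/5-.5,115+(y+.5)/5-.5,z)
H=[(213,195),(397,428),(368,177),(248,446),(156,334),(457,297)]
P=np.array([p(*h,.066) for h in H]);C=P.mean(0);print(P.round(4).tolist(),C)
a=lambda v:np.degrees(np.arctan2(v[1],v[0]))
print('hole ang',[round(a(q-C),1) for q in P],[np.hypot(*(q-C)[:2]).round(4) for q in P])
n=p(281,93,.066);print('nib',n,a(n-C))
A=p(263,233,.103);B=p(325,222,.103);D=p(347,380,.103);E=p(278,380,.103)
print('edges',a(B-D),a(A-E),'end mid',(A+B)/2, np.linalg.norm(A-B))
u=(C-(A+B)/2)[:2];print(np.linalg.norm(u),a((A+B)/2-C))
y=np.radians(tool(s)[1]);print(a(n-C))
# hub from wrist
E
```

```text
[[0.4841, 0.3358, 0.066], [0.5448, 0.3489, 0.066], [0.4941, 0.3654, 0.066], [0.535, 0.319, 0.066], [0.505, 0.3125, 0.066], [0.5244, 0.3716, 0.066]] [0.51457329 0.34220929 0.066     ]
hole ang [np.float64(-168.1), np.float64(12.5), np.float64(131.4), np.float64(-48.6), np.float64(-107.9), np.float64(71.5)] [np.float64(0.0311), np.float64(0.031), np.float64(0.0309), np.float64(0.0309), np.float64(0.0312), np.float64(0.031)]
nib [0.47139089 0.35695388 0.066     ] 161.147577768664
edges 162.78053320934833 160.111879733451 end mid [0.4906635  0.35033566 0.103     ] 0.011163283579530085
0.025253039045792135 161.2283205571525
161.147577768664
```

The rotor is centred at (0.5146, 0.342) and its nib points along 161.5°, on the tool's +x side. I'll align and descend.

Request:
{"fn": "jog_arm", "kwargs": {
  "deltas": "0 0 0 -7; 0.0006 0.005 0.02 0; 0 0 0.03 0; 0 0 0.03 0; 0 0 0.02 0; 0 0 0.015 0; 0 0 0.009 0; 0 0 0 0; 0 0 0 0"
}}

```text
time: 3.32
ee_pos: [0.5154, 0.3423, 0.0732]
ee_rot: [0.508, 3.099, 0.001]
ft_force: [-0.5, -0.3, 0.1]
width: 0.085
grasp_force: 0.0
```

Request:
{"fn": "jog_arm", "kwargs": {
  "deltas": "0 0 0 0; 0 0 0 0; 0 0 0 0; 0 0 0 0; 0 0 0 0; 0 0 0 0; 0 0 0 0; 0 0 0 0",
  "gripper": -1,
  "force": 80
}}

```text
time: 4.32
ee_pos: [0.5149, 0.3419, 0.0725]
ee_rot: [-0.508, -3.1, 0.0]
ft_force: [1.1, 0.0, 0.4]
width: -0.0003
grasp_force: 0.0
```

The gripper closed on nothing, so I'll look.

```bash
python3 snap.py w2; python3 - <<'E'
from rig import viewer;from h import *
a=viewer.camera('side')['pixels'][:,:,::-1];b=viewer.camera('wrist')['pixels'][:,:,::-1]
x=cv2.resize(a[130:220,240:330],(540,540),interpolation=cv2.INTER_CUBIC)
w=cv2.imread('pics/w2.png')[100:500,200:640]
cv2.imwrite('pics/m2.png',np.hstack([cv2.resize(x,(340,400)),w]))
E
```

```text
4.325 [0.51488194 0.3418878  0.07245618] 161.37330973296244 -0.00025366706014733493 0.0 [1.05389208 0.04272597 0.43354493]
```

View pics/m2.png

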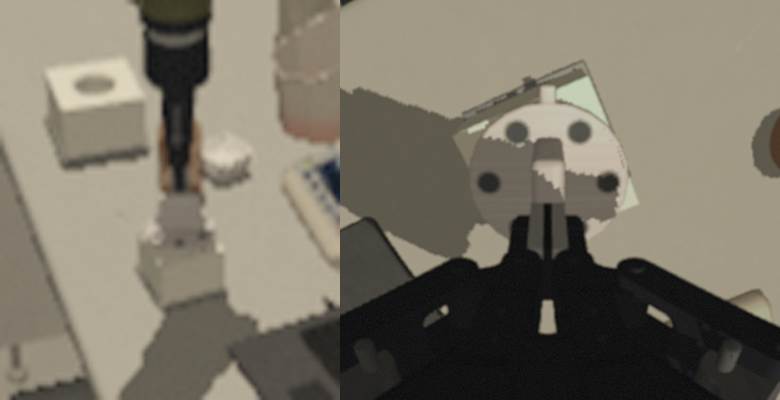

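```bash
python3 - <<'E'
from h import *
from rig import viewer
print(np.array(viewer.camera('wrist')['T_tool_cam']).round(3)[:3,3])
for f in('w1','w2'):
  c,s=pickle.load(open(f+'.pkl','rb'))
  for n,X in[('tcp',s['ee_pos']),('disc',[.5146,.3422,.066]),('grip',[.5146,.3422,.084]),('top',[.5146,.3422,.103])]:
    u,v=wproj(c,s,X);print(f,n,(u*1.25-200+340,v*1.25-100) if f=='w2' else (u*1.25,v*1.25))
c,s=pickle.load(open('w2.pkl','rb'))
# disc centre pixels in m2 via left/right hole pairs etc
for x,y in[(517,132),(579,132),(488,182),(608,182)]: print(wray(c,s,(x-340+200)/1.25,(y+100)/1.25,.066))
t=pickle.load(open('c0.pkl','rb'))['side'];R=np.array(t['R'])
for X in([.5146,.3422,.103],[.5146,.3422,.066],[.515,.342,.0725]):
  p=R@X+t['t'];u,v=t['fx']*p[0]/p[2]+t['cx'],t['fy']*p[1]/p[2]+t['cy'];print('side',u,v,(u-240)*340/90,(v-130)*400/90)
E
```

```text
[ 0.078 -0.    -0.177]
w1 tcp (np.float64(407.6404232450323), np.float64(287.75464541207845))
w1 disc (np.float64(413.66610099981045), np.float64(221.87599480495348))
w1 grip (np.float64(414.03467666182115), np.float64(227.49217845408089))
w1 top (np.float64(414.4717673118349), np.float64(234.17538399032537))
w2 tcp (np.float64(547.7943334841277), np.float64(187.82728434132514))
w2 disc (np.float64(548.1775001557679), np.float64(182.12219099627555))
w2 grip (np.float64(548.2685378575434), np.float64(196.9624636658387))
w2 top (np.float64(548.3828993646198), np.float64(215.7960628056059))
[0.48441373 0.33613964 0.066     ]
[0.49414665 0.36507311 0.066     ]
[0.50474686 0.31265876 0.066     ]
[0.52456432 0.37153374 0.066     ]
side 287.2014334404756 173.60101726743486 178.3165263306857 193.78229896637714
side 287.39408894662336 180.79106004192005 179.04433602057713 225.73804463075575
side 287.4586834192644 179.54568827157303 179.28835958388768 220.203058984769
```

The positions agree in both views: the disc centre is under the TCP. But the wrist and side views show the shut fingertips at about the bar's top, z ≈ 0.10, well above the reported TCP. I'll check by touching the bar lightly with the fingers shut.

Request:
{"fn": "jog_arm", "kwargs": {
  "deltas": "0 0 0.001 0; 0 0 0.001 0; 0 0 0.001 0; 0 0 0.001 0"
}}

```text
time: 5.03
ee_pos: [0.5149, 0.3419, 0.0684]
ee_rot: [-0.508, -3.1, 0.0]
ft_force: [-0.5, -0.9, 2.2]
width: -0.0001
grasp_force: 1.7
```

Request:
{"fn": "jog_arm", "kwargs": {
  "deltas": "0 0 0.001 0; 0 0 0 0"
}}

```text
time: 5.28
ee_pos: [0.5149, 0.342, 0.0684]
ee_rot: [0.508, 3.1, 0.0]
ft_force: [-1.6, -0.8, 7.3]
width: 0.0002
grasp_force: 3.6
```

Contact came at TCP z ≈ 0.0685. With the fingers shut that can only be the bar's top at 0.103, so the real fingertips sit about 34 mm behind the reported TCP. I'll back off, open and go down guarded.

Request:
{"fn": "jog_arm", "kwargs": {
  "deltas": "0 0 -0.006 0; 0 0 0 0; 0 0 0 0; 0 0 0 0; 0 0 0 0; 0 0 0.008 0; 0 0 0.008 0; 0 0 0.002 0; 0 0 0 0",
  "gripper": 1
}}

```text
time: 6.4
ee_pos: [0.5147, 0.3419, 0.0551]
ee_rot: [-0.508, -3.1, 0.001]
ft_force: [-0.1, 0.5, -0.6]
width: 0.0855
grasp_force: 0.0
```

Request:
{"fn": "jog_arm", "kwargs": {
  "deltas": "0 0 0.002 0; 0 0 0.002 0; 0 0 0.001 0; 0 0 0 0"
}}

```text
time: 6.9
ee_pos: [0.5149, 0.3419, 0.0504]
ee_rot: [-0.508, -3.1, 0.0]
ft_force: [-0.4, -0.6, -0.9]
width: 0.0854
grasp_force: 0.0
```

No contact below 0.053, so the offset holds. Going down further.

Request:
{"fn": "jog_arm", "kwargs": {
  "deltas": "0 0 0.003 0; 0 0 0.003 0; 0 0 0.003 0; 0 0 0.002 0; 0 0 0 0"
}}

```text
time: 7.52
ee_pos: [0.5148, 0.3419, 0.0392]
ee_rot: [-0.508, -3.1, 0.0]
ft_force: [0.1, -0.0, 0.3]
width: 0.0856
grasp_force: 0.0
```

Request:
{"fn": "jog_arm", "kwargs": {
  "deltas": "0 0 0 0; 0 0 0 0; 0 0 0 0; 0 0 0 0; 0 0 0 0; 0 0 0 0; 0 0 0 0; 0 0 0 0",
  "gripper": -1,
  "force": 80
}}

```text
time: 8.52
ee_pos: [0.515, 0.342, 0.0397]
ee_rot: [0.508, 3.1, 0.0]
ft_force: [0.4, 0.5, 3.2]
width: 0.0126
grasp_force: 78.6
```

Gripped at width 12.6 mm. Lifting and carrying toward the drive.

Request:
{"fn": "jog_arm", "kwargs": {
  "deltas": "0 0 -0.01 0; 0 0 -0.02 0; 0 0 -0.03 0; 0 0 -0.04 0; 0 0 -0.04 0; 0 0 -0.02 0; 0 0 0 0"
}}

```text
time: 9.4
ee_pos: [0.5153, 0.3422, 0.201]
ee_rot: [0.508, 3.098, 0.003]
ft_force: [-0.3, -0.0, -3.3]
width: 0.013
grasp_force: 78.4
```

Request:
{"fn": "jog_arm", "kwargs": {
  "deltas": "-0.012 -0.035 0 0; -0.012 -0.035 0 0; -0.012 -0.035 0 0; -0.012 -0.035 0 0; -0.012 -0.035 0 0; -0.012 -0.035 0 0; -0.012 -0.035 0 0; -0.012 -0.035 0 0; -0.012 -0.035 0 0; -0.012 -0.035 0 0; -0.012 -0.035 0 0; -0.012 -0.035 0 0"
}}

```text
time: 10.9
ee_pos: [0.516, -0.1031, 0.198]
ee_rot: [-0.508, -3.097, 0.0]
ft_force: [0.3, 0.5, -2.9]
width: 0.0125
grasp_force: 78.6
```

Request:
{"fn": "jog_arm", "kwargs": {
  "deltas": "0 0 0 0; 0 0 0 0; 0 0 0 0"
}}

```text
time: 11.28
ee_pos: [0.517, -0.1006, 0.199]
ee_rot: [-0.505, -3.1, -0.001]
ft_force: [0.5, -0.0, -3.3]
width: 0.013
grasp_force: 78.7
```

```bash
python3 snap.py w3
```

```text
11.275 [ 0.51697432 -0.1006192   0.19896404] 161.4860683929267 0.01297265477491475 78.69552969932556 [ 0.5310973  -0.01723309 -3.29465805]
```

View pics/w3.png

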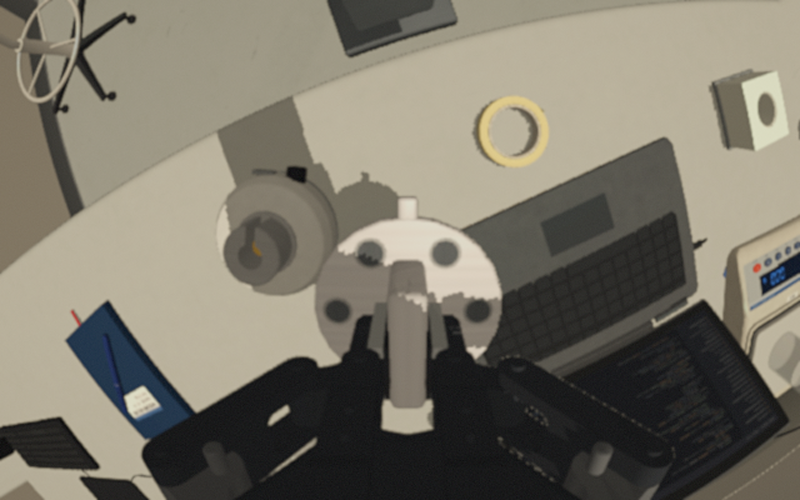

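The rotor hangs in the grip with its nib at (408,207). The hub's face is at about (258,250), and the stand is empty at upper right. I'll enlarge the hub.

```bash
python3 - <<'E'
from h import *
c,s=pickle.load(open('w3.pkl','rb'));im=c['pixels'][:,:,::-1]
cr=cv2.resize(im[160:245,170:280],None,fx=7,fy=7,interpolation=cv2.INTER_CUBIC)
cv2.imwrite('pics/c3.png',cv2.convertScaleAbs(cr,alpha=1.8,beta=-40))
for z in(.066,): pass
E
```

```text
(no output)
```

View pics/c3.png

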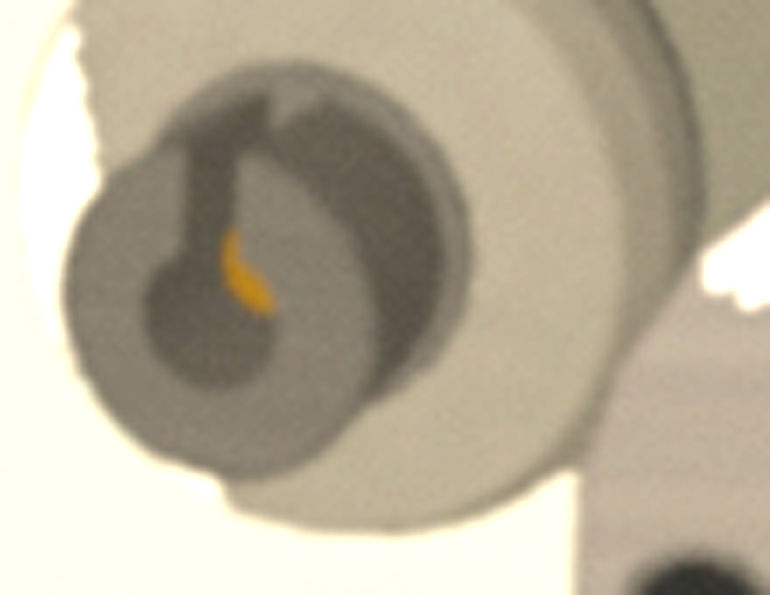

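```bash
python3 - <<'E'
from h import *
from scipy.optimize import least_squares
c,s=pickle.load(open('w3.pkl','rb'))
p=lambda q,z=.095:wray(c,s,170+(q[0]+.5)/7-.5,160+(q[1]+.5)/7-.5,z)[:2]
a=lambda v:np.degrees(np.arctan2(v[1],v[0]))
B=[(144,308),(160,355),(213,388),(255,368),(274,325),(160,262)]
H=[(65,290),(98,190),(112,410),(170,463),(245,480),(320,450),(372,385),(380,330),(345,225)]
C={}
for n,Q in(('bore',B),('hub',H)):
    P=np.array([p(q) for q in Q]);r=least_squares(lambda x:np.hypot(*(P-x[:2]).T)-x[2],[.49,-.22,.02])
    print(n,r.x.round(4),(r.fun*1000).round(1));C[n]=r.x[:2]
m=p((214,158));print('slot',m,a(m-C['bore']),a(m-C['hub']),np.linalg.norm(m-C['hub']))
print('slot edges',a(p((190,155))-p((186,245))),a(p((240,155))-p((236,230))))
# rotor as held: holes/nib in w3 (800x500 picture)
s_z=s['ee_pos'][2]+.0103+.016
q=lambda x,y:wray(c,s,(x+.5)/1.25-.5,(y+.5)/1.25-.5,s_z)[:2]
P=np.array([q(369,253),q(446,253),q(337,311),q(479,311)]);
r=least_squares(lambda x:np.hypot(*(P-x).T)-.031,s['ee_pos'][:2]);print('rotor',r.x,r.fun,'nib',a(q(408,200)-r.x),[a(v-r.x) for v in P], tool(s)[1])
E
```

```text
bore [ 0.4945 -0.229   0.0106] [-0.2 -0.1  0.4 -0.4  0.1  0.2]
hub [ 0.4948 -0.2273  0.0254] [-0.2  0.2 -0.5  0.6  0.4 -0.6 -0.  -0.   0.1]
slot [ 0.47315418 -0.21756956] 151.7764755120189 155.68359463200534 0.02373344432375528
slot edges 151.65608498289728 151.64041997100355
rotor [ 0.51647326 -0.10050884] [ 1.01183642e-04 -9.35371324e-05  2.30539096e-04  3.30158873e-04] nib 161.50832404738088 [np.float64(-167.4339958630295), np.float64(131.05244380336455), np.float64(-107.89448459427659), np.float64(70.87553324923633)] 161.4860683929267
```

Request:
{"fn": "jog_arm", "kwargs": {
  "deltas": "0 0 0 9; -0.008 -0.025 0 0; -0.008 -0.025 0 0; -0.008 -0.025 0 0; -0.008 -0.025 0 0; -0.007 -0.0235 0 0; 0 0 0.025 0; 0 0 0.025 0; 0 0 0.015 0; 0 0 0 0; 0 0 0 0"
}}

```text
time: 12.7
ee_pos: [0.4952, -0.2296, 0.1353]
ee_rot: [0.749, 3.05, -0.0]
ft_force: [0.2, -0.8, -2.9]
width: 0.0125
grasp_force: 78.7
```

```bash
python3 snap.py w4; python3 - <<'E'
from h import *
c,s=pickle.load(open('w4.pkl','rb'));R,y=tool(s)
e=np.array([.4946,-.2282,0])-s['ee_pos'];print(R.T@e,y,R[:,2])
from rig import viewer
a=viewer.camera('side')['pixels'][:,:,::-1][205:300,270:390]
w=cv2.imread('pics/w4.png')[80:420,160:640]
cv2.imwrite('pics/m4.png',np.hstack([cv2.resize(a,(320,253),interpolation=cv2.INTER_CUBIC),cv2.resize(w,(357,253))]))
E
```

```text
12.7 [ 0.49518546 -0.22956041  0.13527145] 152.40237668646296 0.01246357478521544 78.73061299324036 [ 0.17261285 -0.7594097  -2.89273704]
[0.00131908 0.00092177 0.13526999] 152.40237668646296 [ 1.15706418e-03 -4.99459525e-04 -9.99999206e-01]
```

View pics/m4.png

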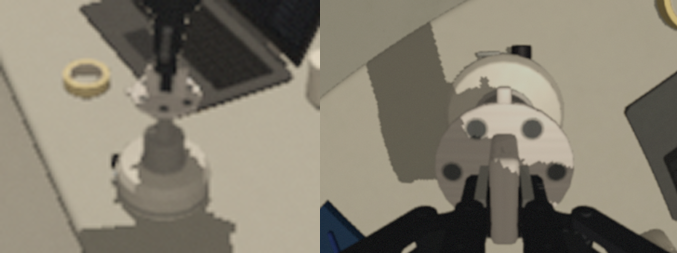

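The rotor hangs above the hub, with its nib facing the slot. I'll apply the small correction and enter the plain part of the shaft.

Request:
{"fn": "jog_arm", "kwargs": {
  "deltas": "0.0012 0.0009 0 0; 0 0 0.005 0; 0 0 0.005 0; 0 0 0.004 0; 0 0 0.004 0; 0 0 0.003 0; 0 0 0.003 0; 0 0 0 0"
}}

```text
time: 13.8
ee_pos: [0.4941, -0.2286, 0.1103]
ee_rot: [0.75, 3.05, -0.001]
ft_force: [1.8, -3.3, -4.6]
width: 0.0125
grasp_force: 78.5
```

Request:
{"fn": "jog_arm", "kwargs": {
  "deltas": "-0.0005 -0.0004 0 0; 0 0 0.002 0; 0 0 0.002 0; 0 0 0.002 0; 0 0 0.002 0; 0 0 0 0"
}}

```text
time: 14.55
ee_pos: [0.4942, -0.2288, 0.1023]
ee_rot: [0.75, 3.051, -0.0]
ft_force: [3.0, -1.7, -4.0]
width: 0.0125
grasp_force: 78.7
```

The key has gone in without resistance. Pushing on.

Request:
{"fn": "jog_arm", "kwargs": {
  "deltas": "-0.0004 0 0 0; 0 0 0.003 0; 0 0 0.003 0; 0 0 0.003 0; 0 0 0.003 0; 0 0 0 0"
}}

```text
time: 15.3
ee_pos: [0.4944, -0.2289, 0.0906]
ee_rot: [0.75, 3.051, 0.0]
ft_force: [-0.7, 0.1, 4.3]
width: 0.0122
grasp_force: 80.0
```

Request:
{"fn": "jog_arm", "kwargs": {
  "deltas": "0 0 0.002 0; 0 0 0.002 0; 0 0 0.001 0; 0 0 0 0",
  "gripper": -1,
  "force": 110
}}

```text
time: 15.8
ee_pos: [0.4952, -0.2292, 0.086]
ee_rot: [0.75, 3.049, -0.0]
ft_force: [1.1, 0.5, 7.2]
width: 0.0122
grasp_force: 111.1
```

Request:
{"fn": "jog_arm", "kwargs": {
  "deltas": "0 0 0.001 0; 0 0 0.001 0; 0 0 0 0; 0 0 0 0"
}}

```text
time: 16.3
ee_pos: [0.4949, -0.2291, 0.0836]
ee_rot: [0.75, 3.05, -0.0]
ft_force: [7.9, -1.2, 0.7]
width: 0.0124
grasp_force: 192.4
```

Request:
{"fn": "jog_arm", "kwargs": {
  "deltas": "0 0 0 0; 0 0 0 0; 0 0 0 0"
}}

```text
time: 16.68
ee_pos: [0.4944, -0.2289, 0.0835]
ee_rot: [-0.75, -3.051, -0.0]
ft_force: [-10.0, 6.1, 9.4]
width: 0.0128
grasp_force: 198.9
```

```bash
python3 snap.py w5; python3 - <<'E'
from h import *
from rig import viewer,arm
s=arm.state();print(s['ft_force'],s['grasp_force'],s['torque'],s['ee_pos'])
a=viewer.camera('side')['pixels'][:,:,::-1][215:300,280:390]
w=cv2.imread('pics/w5.png')[80:420,160:640]
cv2.imwrite('pics/m5.png',np.hstack([cv2.resize(a,(440,340),interpolation=cv2.INTER_CUBIC),w[:,60:420]]))
E
```

```text
16.675 [ 0.49442499 -0.22892615  0.08347843] 152.37288232340413 0.012809176462379909 198.90613992058206 [-10.03907266   6.14137916   9.42103686]
[ 6.87027969 -3.7899323   6.47749282] 194.77268719259882 [0.56775965 0.43718761 0.09803936] [ 0.49454181 -0.22895751  0.08352353]
```

View pics/m5.png

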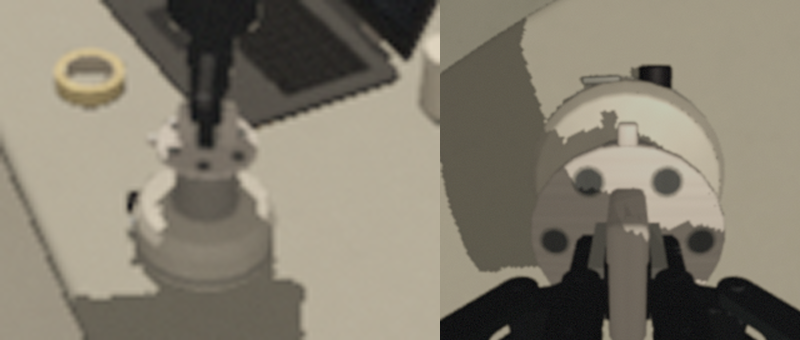

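The side view shows the rotor seated on the hub, with the nib over the slot. The high, oscillating grip force suggests chatter from the 110 N grip, so I'll reduce it.

Request:
{"fn": "jog_arm", "kwargs": {
  "deltas": "0 0 0 0; 0 0 0 0; 0 0 0 0; 0 0 0 0",
  "gripper": -1,
  "force": 75
}}

```text
time: 17.27
ee_pos: [0.4945, -0.2289, 0.0835]
ee_rot: [0.75, 3.051, 0.0]
ft_force: [-2.6, 4.6, 5.2]
width: 0.0124
grasp_force: 195.8
```

Request:
{"fn": "jog_arm", "kwargs": {
  "deltas": "0 0 0 0; 0 0 0 0"
}}

```text
time: 17.52
ee_pos: [0.4943, -0.2289, 0.0835]
ee_rot: [-0.75, -3.05, -0.0]
ft_force: [5.3, -1.4, 2.3]
width: 0.0124
grasp_force: 194.3
```

```bash
cat > avg.py <<'E'
from rig import viewer,arm
from h import *
F=[]
for i in range(10):
    c=viewer.camera('wrist');s=arm.state();F.append([*s['ft_force'],s['grasp_force'],s['ee_pos'][2]*1e3,s['width']*1e3])
print(np.array(F).round(1));print(np.mean(F,0).round(2))
E
python3 avg.py
```

```text
[[ 1.100e+00  1.000e-01  5.200e+00  1.941e+02  8.350e+01  1.230e+01]
 [ 1.320e+01 -1.800e+00 -3.900e+00  1.933e+02  8.350e+01  1.230e+01]
 [-9.000e-01  3.000e-01  4.100e+00  1.993e+02  8.350e+01  1.230e+01]
 [ 2.100e+00 -1.400e+00  1.400e+00  1.960e+02  8.350e+01  1.210e+01]
 [ 6.600e+00 -1.600e+00 -5.200e+00  1.882e+02  8.350e+01  1.230e+01]
 [-9.000e+00  5.400e+00  9.900e+00  1.958e+02  8.350e+01  1.250e+01]
 [ 5.900e+00 -3.300e+00 -2.400e+00  1.910e+02  8.350e+01  1.240e+01]
 [ 7.200e+00 -4.100e+00 -2.400e+00  1.941e+02  8.350e+01  1.270e+01]
 [ 2.900e+00 -1.300e+00  0.000e+00  1.926e+02  8.350e+01  1.220e+01]
 [-1.100e+00  7.000e-01  6.300e+00  1.961e+02  8.350e+01  1.250e+01]]
[  2.78  -0.7    1.31 194.04  83.51  12.34]
```

Request:
{"fn": "jog_arm", "kwargs": {
  "deltas": "0 0 -0.0006 0; 0 0 0 0; 0 0 0 0"
}}

```text
time: 18.4
ee_pos: [0.4944, -0.229, 0.0841]
ee_rot: [-0.75, -3.051, 0.0]
ft_force: [1.5, -0.1, 1.7]
width: 0.0122
grasp_force: 190.1
```

```bash
python3 avg.py
```

```text
[[ -2.8   0.5   8.8 197.   84.1  12.5]
 [ -1.7   2.8   3.9 194.   84.1  12.3]
 [ -1.9  -0.5   4.5 200.7  84.1  12.3]
 [ -2.6   3.3   5.3 195.8  84.1  12.4]
 [ -7.5   1.9   4.3 196.5  84.   12.6]
 [ -0.6   1.3   5.  195.9  84.1  12.5]
 [  6.6  -0.5   0.4 196.4  84.   12.2]
 [ -7.1   3.5   5.1 193.   84.1  12.6]
 [ -8.9   5.9   6.2 201.3  84.1  12.4]
 [ -0.3   0.8   4.  197.8  84.1  12.6]]
[ -2.68   1.9    4.75 196.83  84.08  12.44]
```

Request:
{"fn": "jog_arm", "kwargs": {
  "deltas": "0 0 0 0; 0 0 0 0; 0 0 0 0",
  "gripper": -1,
  "force": 50
}}

```text
time: 19.27
ee_pos: [0.4944, -0.2289, 0.0841]
ee_rot: [-0.75, -3.051, 0.0]
ft_force: [4.6, 0.8, 0.9]
width: 0.0127
grasp_force: 195.2
```

```bash
python3 avg.py
```

```text
[[ -2.3   3.1   8.1 186.9  84.1  12.4]
 [ -4.3   2.5   1.8 193.4  84.2  12.5]
 [  4.   -4.5   8.8 196.1  84.1  12.6]
 [ -3.4   3.4   6.  194.3  84.   12.2]
 [ -1.2  -0.7   2.3 194.5  84.1  12.3]
 [  0.3  -1.    5.6 195.3  84.1  12.5]
 [ -7.4   5.4   8.2 192.4  84.   12.2]
 [ -7.7   5.    2.4 189.8  84.1  12.3]
 [ -5.1   3.3   3.  193.5  84.1  12.4]
 [  7.5  -0.4   3.8 194.6  84.1  12.7]]
[ -1.97   1.62   5.   193.07  84.08  12.4 ]
```

```bash
python3 - <<'E'
from h import *
from rig import viewer
c3=pickle.load(open('w3.pkl','rb'))[0];c4=pickle.load(open('w4.pkl','rb'))[0];c,s=pickle.load(open('w5.pkl','rb'));n=viewer.camera('wrist')
g=lambda c:cv2.GaussianBlur(cv2.cvtColor(c['pixels'],cv2.COLOR_RGB2GRAY),(0,0),.8)
P=np.float32([[(x)/1.25,(y)/1.25] for x,y in[(369,253),(446,253),(337,311),(479,311),(408,205)]])
for nm,k in(('w4',c4),('w5',c),('now',n)):
    q,st,e=cv2.calcOpticalFlowPyrLK(g(c3),g(k),P[:,None],None,winSize=(15,15),maxLevel=2)
    print(nm,(q[:,0]-P).round(2).tolist(),e[:,0].round(1))
# sensitivity: 1 mm rotor rise in tool frame
c_,s3=pickle.load(open('w3.pkl','rb'));R,y=tool(s3)
for off in([.031*.86,.0155,0],[-.0,.031,0],[.047,0,0]):
  X=s3['ee_pos']+R@np.array([off[0],off[1],-.026]);a=np.array(wproj(c_,s3,X));b=np.array(wproj(c_,s3,X+[0,0,.001]));print(a*1.25,b-a)
E
```

```text
w4 [[0.1899999976158142, -1.090000033378601], [0.9599999785423279, -0.03999999910593033], [0.029999999329447746, 0.25], [117.04000091552734, 93.97000122070312], [-0.10000000149011612, 1.659999966621399]] [13.7 14.   9.8 35.2 19.5]
w5 [[-1.100000023841858, 4.460000038146973], [3.049999952316284, 6.659999847412109], [-164.00999450683594, 106.04000091552734], [72.80999755859375, 69.33999633789062], [-0.029999999329447746, 6.920000076293945]] [13.1 17.1 15.8 35.3 21.7]
now [[-1.1100000143051147, 3.6600000858306885], [3.1700000762939453, 5.809999942779541], [-163.99000549316406, 105.5999984741211], [72.95999908447266, 69.4000015258789], [-0.20999999344348907, 6.329999923706055]] [13.7 17.4 15.7 35.4 22.5]
[445.506321   253.89055355] [0.1834946  0.62247965]
[478.10146605 311.01078718] [0.30135687 0.82248584]
[408.02700932 205.33921018] [0.00534097 0.40152396]
```

```bash
cat > pose.py <<'E'
import sys;from h import *
from scipy.optimize import least_squares
# rotor model (rotor frame = tool x,y; z up): 6 holes radius 31 mm at +-30,+-90 deg about nib; nib
def blobs(c,guess):
    g=cv2.cvtColor(c['pixels'],cv2.COLOR_RGB2GRAY);k=cv2.resize(g,None,fx=8,fy=8,interpolation=cv2.INTER_CUBIC);o=[]
    for x,y in guess:
        X,Y=int(x*8),int(y*8);w=56;r=k[Y-w:Y+w,X-w:X+w].astype(float)
        cen=r[w-12:w+12,w-12:w+12].min();t=cen+22
        n,l,st,ce=cv2.connectedComponentsWithStats((r<t).astype(np.uint8))
        i=l[w,w] if l[w,w] else 1+np.argmax(st[1:,4]);o.append([(ce[i][0]+X-w+.5)/8-.5,(ce[i][1]+Y-w+.5)/8-.5,st[i,4]/64])
    return np.array(o)
def fit(c,s,guess):
    b=blobs(c,guess);print(b.round(2).tolist())
    R,_=tool(s);M=np.array([[.031*np.cos(a),.031*np.sin(a),0] for a in np.radians([-30,30,-90,90])])
    f=lambda p:(np.array([wproj(c,s,s['ee_pos']+R@(Ro.from_euler('zyx',[p[3],p[4],0]).apply(m)+p[:3])) for m in M])-b[:,:2]).ravel()
    r=least_squares(f,[0,0,-.026,0,0]);print('tool xyz mm',(r.x[:3]*1e3).round(2),'yaw,pitch deg',np.degrees(r.x[3:]).round(2),'res',r.fun.round(2))
E
python3 - <<'E'
from pose import *
for f,g in(('w3',[(369,253),(446,253),(337,311),(479,311)]),('w4',[(369,253),(446,253),(337,311),(479,311)]),('w5',[(369,262),(447,262),(335,321),(480,321)])):
    c,s=pickle.load(open(f+'.pkl','rb'));fit(c,s,[(x/1.25,y/1.25) for x,y in g])
from rig import viewer,arm
s=arm.state();c=viewer.camera('wrist');fit(c,s,[(x/1.25,y/1.25) for x,y in[(369,262),(447,262),(335,321),(480,321)]])
E
```

```text
[[294.69, 201.95, 193.64], [356.21, 201.91, 194.19], [269.11, 248.27, 189.06], [382.53, 248.26, 190.08]]
tool xyz mm [  1.24  -0.34 -27.73] yaw,pitch deg [-0.16  1.51] res [ 0.32  0.1  -0.08  0.01 -0.29  0.05  0.03 -0.16]
[[294.72, 201.9, 192.92], [356.22, 201.9, 194.72], [269.11, 248.24, 190.2], [382.47, 248.33, 188.61]]
tool xyz mm [  1.16  -0.25 -27.69] yaw,pitch deg [-0.11  1.33] res [ 0.33  0.1  -0.1   0.02 -0.3   0.05  0.05 -0.17]
[[294.62, 209.0, 195.86], [357.0, 209.0, 195.95], [267.45, 256.31, 193.44], [383.63, 256.38, 191.66]]
tool xyz mm [ -1.14  -0.26 -32.77] yaw,pitch deg [ 0.08 -0.6 ] res [-0.07 -0.05 -0.1   0.06  0.08 -0.06  0.1   0.05]
[[294.62, 209.01, 195.78], [357.0, 209.0, 195.95], [267.42, 256.36, 192.2], [383.62, 256.37, 192.33]]
tool xyz mm [ -1.14  -0.26 -32.8 ] yaw,pitch deg [ 0.06 -0.63] res [-0.08 -0.05 -0.11  0.06  0.1  -0.09  0.12  0.08]
```

The fit of the hole pattern shows the rotor slipped about 5 mm up in the fingers when I raised the grip to 110 N, so the shoulder is still about 4–5 mm off. It still moves with the gripper, so I'll push further and track it.

Request:
{"fn": "jog_arm", "kwargs": {
  "deltas": "0 0 0.001 0; 0 0 0.001 0; 0 0 0 0"
}}

```text
time: 20.25
ee_pos: [0.4944, -0.229, 0.0821]
ee_rot: [-0.75, -3.051, -0.0]
ft_force: [-0.9, 0.1, 8.7]
width: 0.0125
grasp_force: 198.7
```

```bash
cat > chk.py <<'E'
from pose import *
from rig import viewer,arm
F=[]
for i in range(4):
    s=arm.state();c=viewer.camera('wrist');F.append([*s['ft_force'],s['grasp_force'],s['ee_pos'][2]*1e3])
fit(c,s,[(x/1.25,y/1.25) for x,y in[(369,262),(447,262),(335,321),(480,321)]]);print(s['time'],np.array(F).mean(0).round(1))
E
python3 chk.py
```

```text
[[294.62, 209.0, 196.0], [356.97, 208.81, 190.19], [267.55, 256.07, 190.69], [383.53, 256.0, 187.41]]
tool xyz mm [ -1.12  -0.25 -32.45] yaw,pitch deg [-0.   -0.11] res [-0.1  -0.11 -0.13  0.12  0.11 -0.07  0.14  0.06]
20.4 [  0.3   0.2   4.2 197.   82.1]
```

Request:
{"fn": "jog_arm", "kwargs": {
  "deltas": "0 0 0.001 0; 0 0 0.001 0; 0 0 0 0"
}}

```text
time: 20.82
ee_pos: [0.4947, -0.2291, 0.0802]
ee_rot: [0.75, 3.05, -0.0]
ft_force: [5.4, -1.0, 1.3]
width: 0.0127
grasp_force: 200.7
```

```bash
python3 chk.py
```

```text
[[294.62, 209.0, 195.94], [357.01, 209.01, 195.75], [267.52, 256.23, 193.91], [383.58, 256.33, 193.11]]
tool xyz mm [ -1.17  -0.26 -32.64] yaw,pitch deg [ 0.08 -0.45] res [-0.04 -0.05 -0.11  0.07  0.06 -0.06  0.11  0.04]
20.975 [  2.    0.5   4.2 198.6  80.1]
```

Request:
{"fn": "jog_arm", "kwargs": {
  "deltas": "0 0 0.001 0; 0 0 0.001 0; 0 0 0 0"
}}

```text
time: 21.4
ee_pos: [0.4948, -0.2291, 0.0783]
ee_rot: [0.75, 3.05, -0.0]
ft_force: [-1.9, -0.3, 9.0]
width: 0.0127
grasp_force: 201.3
```

```bash
python3 chk.py
```

```text
[[294.6, 209.03, 195.2], [357.02, 209.02, 195.28], [267.43, 256.34, 193.06], [383.63, 256.4, 191.34]]
tool xyz mm [ -1.13  -0.26 -32.82] yaw,pitch deg [ 0.08 -0.53] res [-0.06 -0.05 -0.11  0.06  0.08 -0.07  0.11  0.06]
21.55 [  4.4  -2.7   8.3 202.1  78.3]
```

Request:
{"fn": "jog_arm", "kwargs": {
  "deltas": "0 0 0.001 0; 0 0 0.0005 0; 0 0 0 0"
}}

```text
time: 21.98
ee_pos: [0.4954, -0.2294, 0.0777]
ee_rot: [0.75, 3.048, -0.001]
ft_force: [-2.3, -0.1, 18.7]
width: 0.0125
grasp_force: 206.3
```

```bash
python3 chk.py
```

```text
[[294.62, 209.0, 196.0], [356.99, 208.83, 190.8], [267.56, 256.0, 188.61], [383.49, 256.04, 189.28]]
tool xyz mm [ -1.14  -0.26 -32.41] yaw,pitch deg [ 0.04 -0.06] res [-0.07 -0.12 -0.13  0.13  0.09 -0.05  0.14  0.04]
22.125 [  1.5  -1.7  12.8 204.2  77.8]
```

Request:
{"fn": "jog_arm", "kwargs": {
  "deltas": "0 0 0.001 0; 0 0 0 0; 0 0 0 0; 0 0 0 0"
}}

```text
time: 22.68
ee_pos: [0.496, -0.2298, 0.0777]
ee_rot: [0.75, 3.047, -0.001]
ft_force: [-3.6, 6.8, 15.9]
width: 0.0124
grasp_force: 201.8
```

```bash
python3 chk.py; python3 avg.py
```

```text
[[294.27, 208.66, 184.03], [357.02, 207.66, 157.69], [267.54, 254.99, 160.12], [383.55, 255.22, 166.41]]
tool xyz mm [ -0.56  -0.27 -32.42] yaw,pitch deg [-0.1  1. ] res [-0.   -0.44 -0.18  0.49  0.02  0.15  0.16 -0.19]
22.825 [ -2.4   1.7  24.4 210.5  77.7]
[[ -7.9   4.7  20.2 208.7  77.6  12.2]
 [  1.3   1.4  22.  213.   77.6  12.1]
 [ -5.4   2.9  22.7 191.5  77.8  12.4]
 [  3.5   0.   21.6 218.7  77.6  12.4]
 [  9.3  -4.1  16.3 208.5  77.7  12.4]
 [ -2.9   0.4  18.5 206.5  77.7  12.6]
 [ -5.1   0.6  14.8 206.7  77.7  12.5]
 [ 10.1  -0.9  13.5 214.8  77.6  12.8]
 [  4.9  -1.9  11.3 204.4  77.7  12.5]
 [-29.5  15.3  33.5 198.2  77.7  12.4]]
[ -2.17   1.86  19.44 207.1   77.69  12.42]
```

There is a hard stop at TCP z = 0.0777: another 1 mm commanded gave no travel and the force rose to about 19 N. The shoulder is home. I'll ease the press slightly and check that it stays steady.

Request:
{"fn": "jog_arm", "kwargs": {
  "deltas": "0 0 -0.0005 0; 0 0 0 0; 0 0 0 0"
}}

```text
time: 23.75
ee_pos: [0.4962, -0.2299, 0.0777]
ee_rot: [0.749, 3.046, -0.001]
ft_force: [-2.1, 0.3, 15.1]
width: 0.0123
grasp_force: 208.1
```

```bash
python3 avg.py; python3 chk.py
```

```text
[[-3.600e+00  4.800e+00  1.390e+01  2.031e+02  7.770e+01  1.270e+01]
 [ 8.000e-01 -1.700e+00  1.600e+01  2.101e+02  7.770e+01  1.220e+01]
 [ 1.800e+00  3.000e-01  1.950e+01  2.098e+02  7.770e+01  1.230e+01]
 [-3.200e+00  1.700e+00  1.780e+01  2.048e+02  7.770e+01  1.270e+01]
 [-8.000e-01  1.200e+00  1.700e+01  2.070e+02  7.770e+01  1.230e+01]
 [ 6.200e+00 -1.700e+00  1.970e+01  2.047e+02  7.770e+01  1.240e+01]
 [ 4.000e-01  1.800e+00  1.450e+01  2.065e+02  7.770e+01  1.260e+01]
 [-5.400e+00  2.500e+00  1.300e+01  2.054e+02  7.770e+01  1.230e+01]
 [ 3.700e+00 -1.000e-01  1.130e+01  2.035e+02  7.780e+01  1.250e+01]
 [ 1.160e+01 -7.900e+00  2.630e+01  2.188e+02  7.770e+01  1.240e+01]]
[1.1500e+00 8.0000e-02 1.6900e+01 2.0737e+02 7.7730e+01 1.2440e+01]
[[294.62, 209.0, 196.0], [357.04, 208.74, 188.2], [267.57, 255.61, 177.45], [383.51, 255.87, 184.95]]
tool xyz mm [ -1.03  -0.26 -32.3 ] yaw,pitch deg [0.09 0.64] res [-0.08 -0.19 -0.09  0.2   0.09  0.02  0.09 -0.02]
24.4 [  4.2  -1.9  17.5 198.6  77.8]
```

```bash
python3 -c "
from rig import arm
print(arm.sign_off())"
```

```text
the job is handed in; nothing more can be done
None
```

I handed the job in with the rotor's shoulder pressed against a hard stop at the expected home height on the hub, the key in the slot, and the fingers still gripping and holding it down; the sign-off gave no verdict. On the way the rotor slipped about 5 mm up in the fingers, so I pushed further, and at hand-in the grip read about 200 N (50 N set) with some chatter.

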